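# Gather the nuts into the picking corner of a parts tote

### The job

Pick up the small parts tote, carry it level until it is over the middle of the cork mat, and there tilt it about 40 degrees towards its cut-down corner, so that all four nuts slide together into that corner. Finish still holding the tote tilted and still over the middle of the mat, clear of it, with the nuts resting in the corner; do not set it down. Spill no nut and leave the jar, can, screwdriver and carton where they are.

Things in the scene. Friction and masses are not known exactly. Their poses are not given: they have to be found in the camera images.
- tote_grip (a point): Centre of the tote's carrying bar, the point to grip; axes are the tote's own (z up, x along the bar). Rigid steel bar, 198 mm along x, 14 mm wide (y), 16 mm high, centre 95 mm above the tote's underside and over the middle of the box, carried by a flat strap 18 mm wide at each short end; it does not hinge.
- tote_floor (a point): Middle of the tote's inner floor, 4 mm above its underside, 91 mm straight below tote_grip in the tote's own axes; axes as tote_grip. How centred the tote is over the mat is judged at this point.
- tote_corner (a point): Inner floor-level corner where both walls are cut down from 50 to 26 mm height for 45 mm along each side: the picking corner. In the tote's axes it lies 91 mm along +x and 61 mm along +y from tote_floor. The only cut-down corner.
- tote: The loose parts tote: open grey plastic box 190 mm along x, 130 mm along y, 0.28 to 0.46 kg empty; walls and floor 4 mm thick, walls 50 mm high. It starts upright on the bench at any yaw. Origin at the centre of its underside, axes as tote_grip.
- mat: Thin cork mat stuck flat to the bench, 180 mm (x) by 240 mm (y), 3 mm thick; origin at the centre of its underside. Nothing stands on it.
- jar: Bystander: loose glass jar, diameter 68 mm, height 85 mm, beyond the work; origin at the centre of its underside.
- can: Bystander: loose plain metal can, diameter 66 mm, height 110 mm; origin at the centre of its underside.
- screwdriver: Bystander: loose screwdriver with a wooden handle lying on the bench, roughly along world y.
- carton: Bystander: loose cardboard carton 90 x 70 x 50 mm; origin at the centre of its underside.
- nut1: Loose steel hex nut lying in the tote, 19 mm over the flats (22 mm over the points), 11 mm thick, 18 g; origin at the centre of one face. Oiled, so slippery: on the open floor it starts to slide at a slope of 11 to 18 degrees; one leaning on a wall goes on along it into the corner only once the tote is tilted 20 to 32 degrees squarely towards the corner.
- nut2: Loose steel hex nut lying in the tote, 19 mm over the flats (22 mm over the points), 11 mm thick, 18 g; origin at the centre of one face. Oiled, so slippery: on the open floor it starts to slide at a slope of 11 to 18 degrees; one leaning on a wall goes on along it into the corner only once the tote is tilted 20 to 32 degrees squarely towards the corner.
- nut3: Loose steel hex nut lying in the tote, 19 mm over the flats (22 mm over the points), 11 mm thick, 18 g; origin at the centre of one face. Oiled, so slippery: on the open floor it starts to slide at a slope of 11 to 18 degrees; one leaning on a wall goes on along it into the corner only once the tote is tilted 20 to 32 degrees squarely towards the corner.
- nut4: Loose steel hex nut lying in the tote, 19 mm over the flats (22 mm over the points), 11 mm thick, 18 g; origin at the centre of one face. Oiled, so slippery: on the open floor it starts to slide at a slope of 11 to 18 degrees; one leaning on a wall goes on along it into the corner only once the tote is tilted 20 to 32 degrees squarely towards the corner.
Not all that is in view belongs to the job. Of the things like the tote, leave any that is red; of the rest the smaller one is meant.

How it is judged:
By the outcome, as a careful person would: the job done as asked, in the order asked, and still so for the second after the job is handed in, while the arm keeps its last pose, push and grip.
It also fails if it takes over 48 s, if anything falls off the work surface, if the arm or the gripper's body presses on something with over 40 N, if the wrist force passes 120 N, or if a joint passes its speed limit or range.

### The arm

A 7-joint arm with a two-finger parallel gripper is mounted at the origin on the work surface. World frame = base frame: x ahead of the robot, y to its left, z up, the work surface at z = 0. Lengths are in m, angles in rad, forces in N, time in s.
With the tool pointing down it reaches from about 0.425 to 0.95 m from the base axis. Payload 4.7 kg.
Tool frame: the origin (TCP) lies on the centre line of the jaws, within the pads' length; the fingertips stand robot.nose_length ahead of it and the grasp point (between the pads) lies 8 mm behind it (robot.nose_length is the distance from the TCP to the fingertips, in m); z points along the fingers, x is the direction in which the jaws open and shut, and the axes are right-handed (so a half turn about z gives the same grasp; the last joint's range is limited). The gripper opens to 85 mm and grips with 20 to 120 N. Pads are 22 mm wide; open, the fingers measure 114 mm over their backs; the gripper's body (76 mm by 85 mm) begins 54 mm behind the grasp point. The pads swing forward as they close: fully open they stand 13 mm farther back than shut.
Start: joints at [-1.213, 0.469, -0.049, 1.532, 0.024, 1.141, -0.082], TCP at [0.255, 0.625, 0.242] pointing down, gripper open.
Joint ranges: [-2.59, 2.59], [-0.33, 1.99], [-1.39, 1.29], [0.1, 2.45], [-1.04, 4.18], [0.21, 1.99], [-2.66, 2.66]. Speed limits (rad/s): [2.57, 2.57, 3.14, 3.14, 3.14, 3.14, 3.14].

### API

Orientations are given as [roll, pitch, yaw] about the fixed x, y, z axes, in that order (R = Rz(yaw) Ry(pitch) Rx(roll)).
In Python, from plant import robot gives the robot as it stands. Calls block until the motion is done:
- robot.goto(position, orientation): joint-space move of the TCP to a pose.
- robot.move_straight(position, vel=0.15, attitude=None, contact_N=None): straight line of the TCP; attitude=None keeps the orientation; vel is the mean speed in m/s. With contact_N (N) it stops when the force on the tool has changed by that much, and returns True; else False.
- robot.move_joints(angles): joint-space move.
- robot.grip(opening, strength=None): opening from 0.0 (shut) to 1.0 (fully open); strength is the grip in N (None keeps the last); returns when the fingers have stopped.
- robot.sleep(seconds).
- robot.inverse_kinematics(position, orientation): joint angles nearest the present ones, or None.
- robot.sense(): the state.
- robot.grab_frame(name): name is "scene" or "top" or "wrist"; returns a dict with "image" (480x640x3 uint8, red, green, blue), "range_z" (480x640 float32, m along the optical axis (not along the pixel's ray), 0 where there is no reading), "fx", "fy", "cx", "cy" (pixels), "R" (3x3) and "t" (3): a world point X has camera coordinates R X + t. Camera axes: x right, y down, z forward; pixel columns grow to the right and rows downward; lengths in m; the calibration is good to about 2 mm. A picture is of the moment at which its call begins.
A pose or a line that the arm cannot do raises robot.IKError and nothing moves.
- robot.close_job(): hands the job in, once; it reports no verdict.
The state is a dict: "t": time; "joint_pos": joint angles; "joint_velocities": joint speeds; "effort": joint torques, N m; "tcp_pos": TCP position; "tcp_rot": TCP orientation; "wrist_force": force on the tool from outside, world axes, zero at the start; "torque": the same for the moment, N m; "opening": opening from 0.0 (shut) to 1.0 (fully open).
Only numpy, scipy, OpenCV 4.12 (cv2) and the standard library are available. Lean on these libraries where they do the work, as an engineer would, in place of code of your own. Each camera call takes 0.05 s, during which the arm holds its last target. There are 200 camera calls.

## Working session

There is one attempt and no reset: what is moved stays moved. The work goes in short steps, each a Python script; the robot and the scene stay as the last script left them, time stands still between calls to the robot, and variables do not carry over. Pictures are saved under pics/ and viewed, about 8 in all and at most 12, crops included, and the job is handed in when it is done.

```bash
ls; mkdir -p pics
cat > h.py <<'E'
import numpy as np, cv2
from plant import robot
def snap(name, fn):
    f=robot.grab_frame(name); cv2.imwrite(f'pics/{fn}.png', f['image'][:,:,::-1]); np.savez(f'pics/{fn}.npz',**f); return f
def cloud(f):
    z=f['range_z']; v,u=np.indices(z.shape)
    c=np.stack([(u-f['cx'])/f['fx']*z,(v-f['cy'])/f['fy']*z,z],-1)
    w=(c-f['t'])@f['R']; w[z==0]=np.nan; return w
E
python3 - <<'E'
from h import *
for n in ('top','scene'): 
    f=snap(n,n+'0'); print(-f['R'].T@f['t'])
print(robot.nose_length, robot.sense())
E
```

```text
pics
[0.38992733 0.09600024 1.24647684]
[1.15795754 0.45083291 1.19267895]
0.011 {'t': 0.1, 'joint_pos': array([-1.21289656,  0.46939622, -0.0485788 ,  1.53353781,  0.02407608,
        1.14098623, -0.08231018]), 'joint_velocities': array([ 0.00100173, -0.00305151,  0.0012633 , -0.00326219,  0.00060019,
        0.00149236, -0.00148155]), 'effort': array([ 3.31208980e-05, -5.11514854e+01, -4.74046357e-02, -2.38388443e+01,
        1.07364802e-02,  4.40015385e-03,  1.10415255e-05]), 'tcp_pos': array([0.25443382, 0.62468823, 0.24135791]), 'tcp_rot': array([3.14154850e+00, 1.74270362e-03, 1.18399015e+00]), 'wrist_force': array([-0.43588427, -0.30786972, -0.72440258]), 'torque': array([0.00373391, 0.04301312, 0.01574907]), 'opening': 1.0015840810565555}
```

View pics/top0.png

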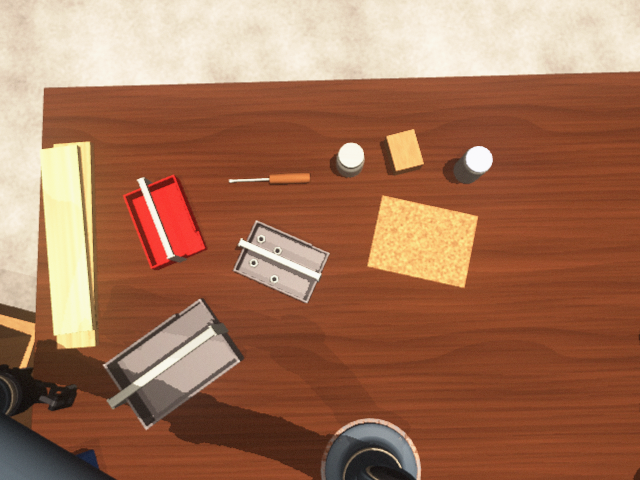

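View pics/scene0.png

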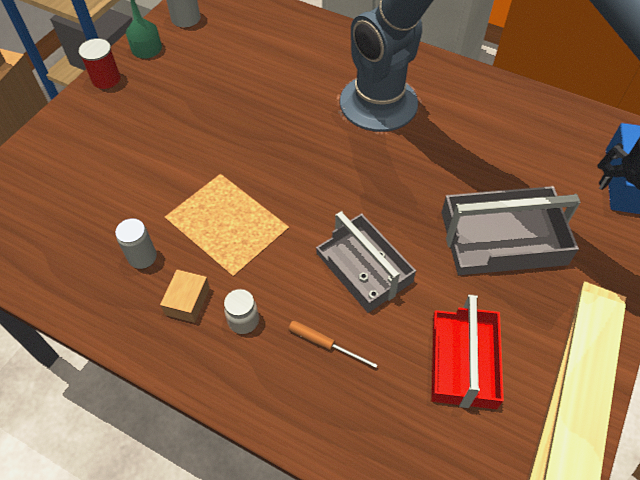

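The top view shows the small grey tote at about (282,261) with four nuts and its bar running (240,245)–(320,276). The mat is at (423,242), with the jar, carton and can above it. The larger grey tote and the red one stay put. Next I'll measure the tote pose, cut corner and mat.

```bash
cat > m.py <<'E'
from h import *
from types import SimpleNamespace
f=dict(np.load('pics/top0.npz')); w=cloud(f); im=f['image'].astype(int)
s=w[190:330,220:345].reshape(-1,3); s=s[~np.isnan(s[:,0])]
bar=s[(s[:,2]>.092)&(s[:,2]<.115)]; 
(c,wh,a)=cv2.minAreaRect(bar[:,:2].astype(np.float32)*1000); print('bar',c,wh,a,np.median(bar[:,2]),len(bar))
allp=s[(s[:,2]>.012)&(s[:,2]<.058)]
(c2,wh2,a2)=cv2.minAreaRect(allp[:,:2].astype(np.float32)*1000); print('box',c2,wh2,a2)
vx,vy,_,_=cv2.fitLine(bar[:,:2].astype(np.float32),cv2.DIST_HUBER,0,.01,.01).ravel(); yaw=np.arctan2(vy,vx); print('yaw',yaw,np.degrees(yaw))
C=np.array(c2)/1000
R=np.array([[np.cos(yaw),-np.sin(yaw)],[np.sin(yaw),np.cos(yaw)]])
l=(s[:,:2]-C)@R
for sx in(1,-1):
  for sy in(1,-1):
    # height profile along walls near the corner
    mx=(abs(l[:,0]*sx-75)<1e9)
    k1=(l[:,0]*sx>.060)&(l[:,0]*sx<.085)&(abs(l[:,1]*sy-.062)<.006)
    k2=(l[:,1]*sy>.030)&(l[:,1]*sy<.055)&(abs(l[:,0]*sx-.092)<.006)
    print(sx,sy,[np.round(np.nanpercentile(s[k,2],[50,90]),3) for k in(k1,k2)], C+R@np.array([.091*sx,.061*sy]))
hsv=cv2.cvtColor(f['image'],cv2.COLOR_RGB2HSV)
m=np.zeros(im.shape[:2],np.uint8); m[190:295,360:485]=cv2.inRange(hsv,(8,80,170),(28,255,255))[190:295,360:485]
p=w[m>0]; p=p[~np.isnan(p[:,0])]; print('mat',cv2.minAreaRect(p[:,:2].astype(np.float32)*1000),np.median(p[:,2]))
for n,(u,v) in dict(jar=(351,155),can=(479,158),carton=(404,148),sd=(290,179)).items(): print(n,w[v,u])
E
python3 m.py
python3 - <<'E'
import cv2
a=cv2.imread('pics/top0.png')[205:315,220:345]; b=cv2.imread('pics/scene0.png')[200:320,305:425]
import numpy as np
cv2.imwrite('pics/crop.png',np.hstack([cv2.resize(a,(400,352),interpolation=2),cv2.resize(b,(352,352),interpolation=2)]))
E
```

```text
bar (492.1452941894531, 195.96121215820312) (198.85044860839844, 17.324193954467773) 64.62808990478516 0.10296426302607914 566
box (430.45416259765625, 222.55303955078125) (194.59007263183594, 265.04144287109375) 64.90352630615234
yaw 1.1291717 64.69677
1 1 [array([0.001, 0.003]), array([0.   , 0.004])] [0.4142008  0.33089429]
1 -1 [array([0.1  , 0.105]), array([0.02 , 0.051])] [0.52449593 0.27875042]
-1 1 [array([-0.   ,  0.002]), array([0.   , 0.003])] [0.3364124  0.16635566]
-1 -1 [array([0.1  , 0.105]), array([0.005, 0.051])] [0.44670753 0.11421178]
mat ((531.8226928710938, -164.67800903320312), (280.4910583496094, 184.9139404296875), 76.09071350097656) 0.0030574814756487738
jar [0.73273952 0.02582734 0.08097111]
can [ 0.70856005 -0.26259819  0.11227274]
carton [ 0.75353941 -0.10275089  0.0568234 ]
sd [0.69280157 0.17300087 0.0265446 ]
```

View pics/crop.png

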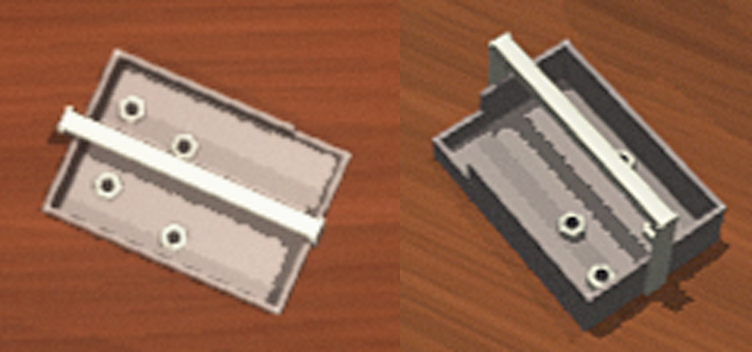

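The cut-down corner is the far-right one in the top view, with its step at crop (293,128), so tote +x points along world yaw −115.3°. Next I'll fix the mat fit and check the IK plan.

```bash
cat > plan.py <<'E'
from h import *
from scipy.spatial.transform import Rotation as Ro
G=np.array([.4921,.1960,.095]); YAW=np.radians(64.7-180)
PH=np.radians(45)
def pose(floor,yaw,tilt,flip,off=0.083):
    "TCP pose for a tote floor point, yaw and tilt (rad) towards the picking corner"
    d=np.array([np.cos(yaw+PH),np.sin(yaw+PH),0]); a=np.cross([0,0,1],d)
    T=Ro.from_rotvec(a*tilt)
    x=np.array([-np.sin(yaw),np.cos(yaw),0])*(-1 if flip else 1); z=np.array([0,0,-1.])
    R=T*Ro.from_matrix(np.stack([x,np.cross(z,x),z],1))
    return np.asarray(floor)+T.apply([0,0,off]), R.as_euler('xyz')
E
python3 - <<'E'
from plan import *
f=dict(np.load('pics/top0.npz')); w=cloud(f)
hsv=cv2.cvtColor(f['image'],cv2.COLOR_RGB2HSV)
m=np.zeros(hsv.shape[:2],np.uint8); m[185:300,355:490]=cv2.inRange(hsv,(10,80,170),(28,255,255))[185:300,355:490]
m=cv2.morphologyEx(cv2.morphologyEx(m,cv2.MORPH_CLOSE,np.ones((3,3))),cv2.MORPH_OPEN,np.ones((7,7)))
p=w[m>0]; p=p[~np.isnan(p[:,0])]; r=cv2.minAreaRect(p[:,:2].astype(np.float32)*1000); print('mat',r,p.mean(0))
M=np.r_[np.array(r[0])/1000,.17]
for flip in(0,1):
    print(flip,'grasp',robot.inverse_kinematics(*pose(G-[0,0,.091],YAW,0,flip)),robot.inverse_kinematics(*pose(G+[0,0,.06],YAW,0,flip)))
    for dy in(-60,-30,0,30,60,90):
        q=[robot.inverse_kinematics(*pose(M,YAW+np.radians(dy),np.radians(t),flip)) for t in(0,20,40)]
        print(dy,[None if a is None else np.round(a,2) for a in q])
E
```

```text
mat ((536.1122436523438, -147.57374572753906), (244.89398193359375, 185.04627990722656), 75.9527587890625) [ 0.53489364 -0.14653077  0.00306352]
0 grasp [-0.7792632   0.45235925  0.40897538  2.04003141 -0.27297636  0.70066218
 -0.63830216] [-0.82873955  0.24391711  0.44430223  1.90332721 -0.12208339  1.02056285
 -0.77348919]
-60 [array([-0.54,  0.37,  0.95,  1.85, -0.33,  1.1 , -0.95]), array([-0.42,  0.34,  1.06,  1.96, -0.74,  1.1 , -0.5 ]), array([ 0.04,  0.34,  0.73,  2.05, -1.04,  1.18, -0.14])]
-30 [array([-0.5 ,  0.35,  0.9 ,  1.84, -0.31,  1.09, -0.46]), array([-0.31,  0.48,  1.01,  1.81, -0.73,  1.34, -0.01]), array([-0.09,  0.68,  1.05,  1.78, -1.02,  1.7 ,  0.29])]
0 [array([-0.47,  0.34,  0.85,  1.84, -0.28,  1.09,  0.04]), array([-0.25,  0.55,  0.91,  1.68, -0.62,  1.47,  0.39]), array([-0.03,  0.76,  0.88,  1.52, -0.79,  1.84,  0.54])]
30 [array([-0.43,  0.33,  0.8 ,  1.84, -0.26,  1.08,  0.54]), array([-0.22,  0.57,  0.77,  1.58, -0.44,  1.51,  0.73]), array([-0.01,  0.78,  0.64,  1.33, -0.49,  1.88,  0.75])]
60 [array([-0.42,  0.32,  0.77,  1.84, -0.25,  1.08,  1.06])
[... 846 characters left out ...]
 1.04,  0.51, -1.17,  1.76,  0.51,  1.21,  2.43]), array([-0.34,  0.64,  1.11,  1.68, -0.72,  1.54, -2.65]), array([-0.12,  0.87,  1.11,  1.52, -0.89,  1.95, -2.49])]
30 [array([-0.64,  0.43,  1.12,  1.85, -0.43,  1.13, -2.42]), array([-0.38,  0.71,  1.11,  1.59, -0.61,  1.61, -2.23]), array([-0.13,  0.87,  0.91,  1.34, -0.61,  1.95, -2.24])]
60 [array([-0.64,  0.43,  1.12,  1.85, -0.43,  1.13, -1.9 ]), array([-0.47,  0.73,  1.11,  1.56, -0.49,  1.57, -1.82]), array([-0.33,  0.98,  1.1 ,  1.3 , -0.48,  1.95, -1.76])]
90 [array([-0.64,  0.43,  1.12,  1.85, -0.43,  1.13, -1.37]), array([-0.59,  0.69,  1.11,  1.61, -0.36,  1.45, -1.43]), array([-0.53,  0.94,  1.11,  1.39, -0.28,  1.74, -1.43])]
```

Run:
```python
from plan import *
p,o=pose(G+[0,0,.03],YAW,0,0); robot.goto(p,o); robot.sleep(.2)
f=snap('wrist','wrist1'); s=robot.sense(); print(s['t'],s['tcp_pos'],s['tcp_rot'],p,o)
w=cloud(f).reshape(-1,3); b=w[(w[:,2]>.092)&(w[:,2]<.115)&(np.hypot(w[:,0]-G[0],w[:,1]-G[1])<.13)]
print(len(b),cv2.minAreaRect(b[:,:2].astype(np.float32)*1000) if len(b)else 0, np.median(b[:,2]))
```

```text
2.1417 [0.49198331 0.19671804 0.20793113] [ 3.14158957e+00  7.31501448e-05 -4.40201905e-01] [0.4921 0.196  0.208 ] [ 3.14159265  0.         -0.4415683 ]
7386 ((489.6393737792969, 196.5517120361328), (198.174560546875, 18.007492065429688), 64.85492706298828) 0.10297926373419261
```

View pics/wrist1.png

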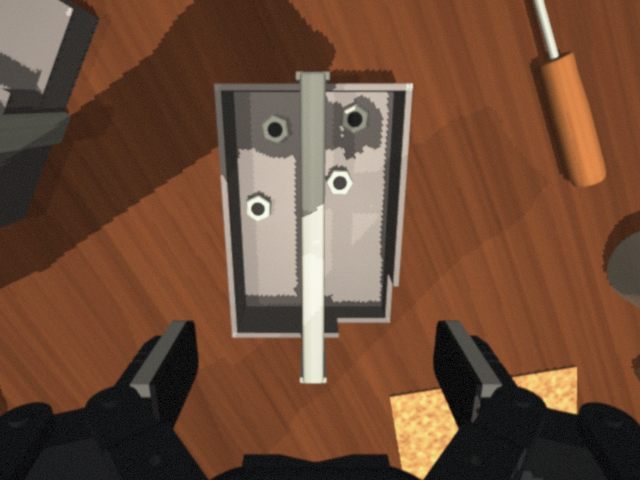

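The wrist view shows the bar between the jaws, from (313,75) to (313,380), and the cut-down corner at the lower right (390,320). Both agree with the top view. Now grasp and lift.

Run:
```python
from plan import *
G2=np.array([.4906,.1963,.095]); p,o=pose(G2-[0,0,.091],YAW,0,0)
print(robot.move_straight(p+[0,0,.05],vel=.1,attitude=o))
print(robot.move_straight(p,vel=.08,attitude=o,contact_N=8))
robot.grip(0.0,110); s=robot.sense(); print(s['t'],s['opening'],s['tcp_pos'],s['wrist_force'])
robot.move_straight(p+[0,0,.10],vel=.06); robot.sleep(.3)
s=robot.sense(); print(s['t'],s['opening'],s['tcp_pos'],s['tcp_rot'],s['wrist_force'],s['torque'])
f=snap('wrist','wrist2')
```

```text
False
False
4.4417 0.14064618518083588 [0.49061355 0.19640379 0.08730401] [-0.90834634 -0.59600239  3.80234903]
6.5583 0.1448789939780578 [0.49056214 0.19628964 0.18689778] [ 3.14143236e+00  9.53194042e-05 -4.41553114e-01] [ 0.63571348 -0.05797117 -4.14069916] [-0.03518853  0.02509859 -0.00581075]
```

View pics/wrist2.png

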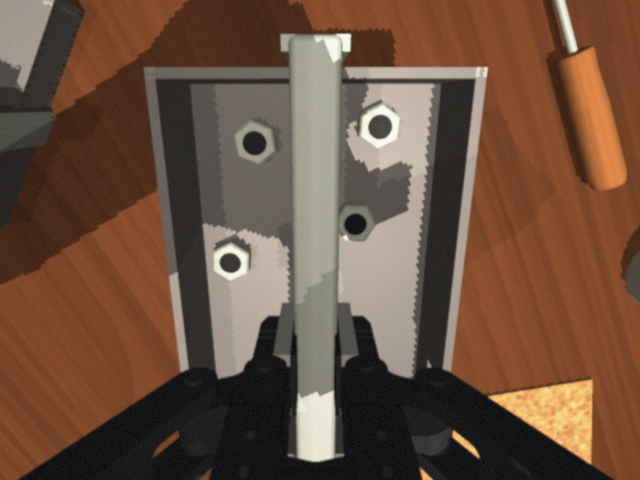

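Held level with the nuts undisturbed. Now carry, then tilt to 20° first and look.

Run:
```python
from plan import *
M=np.array([.5355,-.147,.17])
p,o=pose(M,YAW,0,0)
c=robot.sense()['tcp_pos']
robot.move_straight(np.r_[c[:2],p[2]],vel=.06,attitude=o)
robot.move_straight(p,vel=.1,attitude=o); robot.sleep(.3)
s=robot.sense(); print(s['t'],s['tcp_pos']-p,s['tcp_rot'],s['torque'])
for t in (10,20):
    q=pose(M,YAW,np.radians(t),0); robot.move_straight(q[0],vel=.012,attitude=q[1])
robot.sleep(.3); s=robot.sense(); print(s['t'],s['tcp_pos']-q[0],s['tcp_rot'],q[1],s['torque'])
snap('wrist','wrist3'); f=snap('top','top3')
cv2.imwrite('pics/v3.png',np.hstack([cv2.imread('pics/wrist3.png')[:,:,:][:400,80:560],cv2.resize(cv2.imread('pics/top3.png')[160:320,350:470],(300,400))]))
```

```text
11.7667 [ 6.42336166e-06 -4.82546203e-06  2.24928997e-05] [ 3.14157067e+00 -4.75897709e-05 -4.41516661e-01] [-0.05000714  0.00083226 -0.01546525]
14.7833 [9.02548627e-06 1.40165656e-04 8.96440963e-05] [-2.88958748  0.24409979 -0.41018977] [-2.88969356  0.2442666  -0.41048711] [-0.69053973 -0.26766388 -0.01064899]
```

View pics/v3.png

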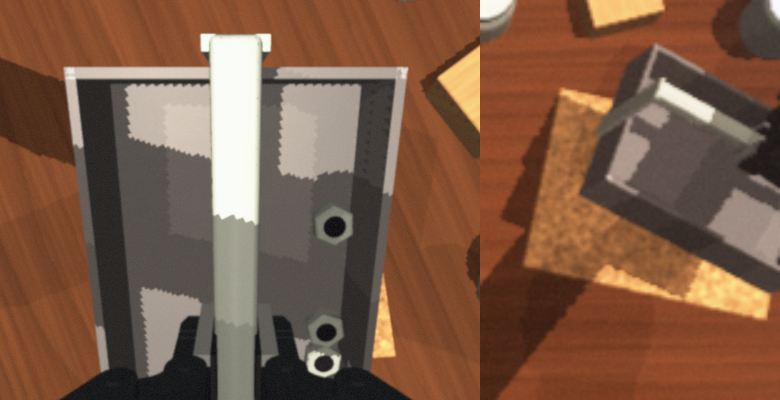

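At 20° three nuts are visible along the cut-corner side, at (335,226), (326,330) and (323,360). The fourth is hidden by the hand. The tote has not slipped in the jaws, so continue to 40°.

Run:
```python
from plan import *
M=np.array([.5355,-.147,.17])
for t in (25,30,35,40):
    q=pose(M,YAW,np.radians(t),0); robot.move_straight(q[0],vel=.012,attitude=q[1])
robot.sleep(1); s=robot.sense(); print(s['t'],s['tcp_pos']-q[0],s['tcp_rot'],q[1],s['torque'],s['wrist_force'])
for n in('wrist','top','scene'): snap(n,n+'4')
a=cv2.imread('pics/wrist4.png')[:400,100:540]
print(robot.sense()['opening'])
b=cv2.imread('pics/top4.png')[150:310,340:500]; c=cv2.imread('pics/scene4.png')[100:300,100:300]
cv2.imwrite('pics/v4.png',np.vstack([np.hstack([cv2.resize(b,(400,400)),cv2.resize(c,(400,400))])]))
```

```text
18.8833 [-1.57864658e-05 -1.23551848e-05 -3.41005313e-05] [-2.60605157  0.4719181  -0.30990179] [-2.60608975  0.47183267 -0.30986086] [-1.37012548 -0.50915435 -0.01564901] [-0.22691867 -0.48986955 -4.09693779]
0.13929188132148032
```

View pics/wrist4.png

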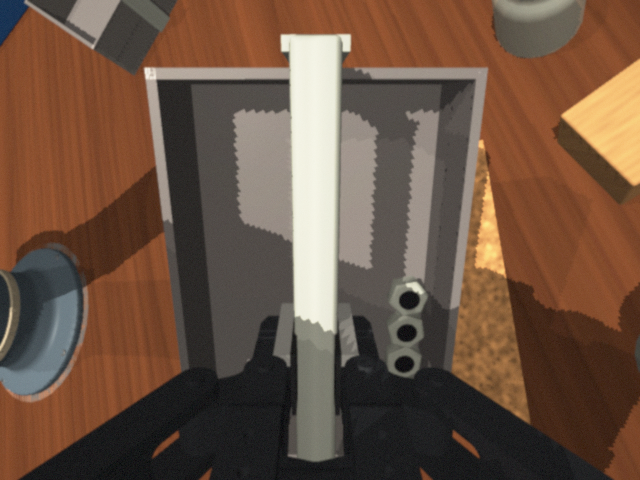

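View pics/v4.png

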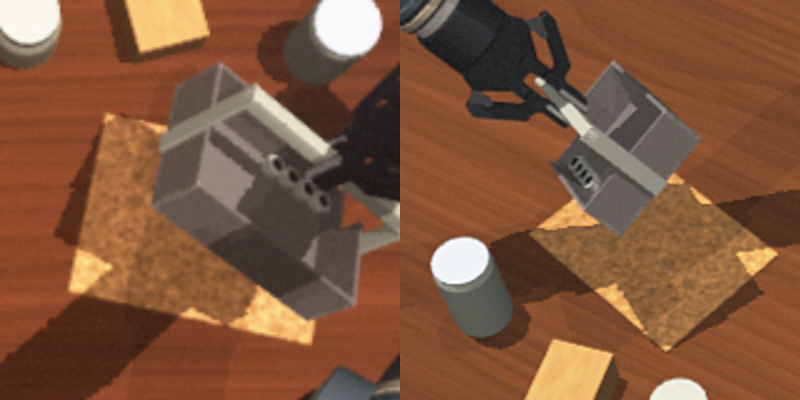

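All four nuts lie in a row on the cut-corner side. I'll measure where they sit in the tote frame.

```bash
cat > nuts.py <<'E'
import sys
from plan import *
def local(w,s):
    "world points -> tote floor frame, from the TCP pose"
    T=Ro.from_euler('xyz',s['tcp_rot']).as_matrix(); A=np.stack([T[:,1],T[:,0],-T[:,2]],1)  # tote x=tool y?, y=tool x
    return (w-s['tcp_pos'])@A+[0,0,.083], A
if __name__=='__main__':
    s=robot.sense(); tag=sys.argv[1]
    tiles=[]
    for n in('top','scene'):
        f=dict(np.load(f'pics/{n}{tag}.npz')); T,A=local(np.zeros(3),s)
        print(n,'det',np.linalg.det(A))
        # rectified view of plane z=+11 mm in tote frame, 4 px/mm
        xs,ys=np.meshgrid(np.arange(-95,96,.25),np.arange(65,-66,-.25))
        P=np.stack([xs/1000,ys/1000,0*xs+.011-.083],-1)@A.T+s['tcp_pos']
        c=P@f['R'].T+f['t']
        u=(c[...,0]/c[...,2]*f['fx']+f['cx']).astype(np.float32);v=(c[...,1]/c[...,2]*f['fy']+f['cy']).astype(np.float32)
        g=cv2.remap(f['image'],u,v,cv2.INTER_CUBIC)[:,:,::-1].copy()
        tiles.append(cv2.resize(g,None,fx=.55,fy=.55,interpolation=cv2.INTER_AREA))
    o=np.vstack(tiles); print(o.shape); cv2.imwrite(f'pics/rect{tag}.png',o)
E
python3 nuts.py 4
```

```text
top det 0.9999999999999994
scene det 0.9999999999999994
(576, 420, 3)
```

View pics/rect4.png

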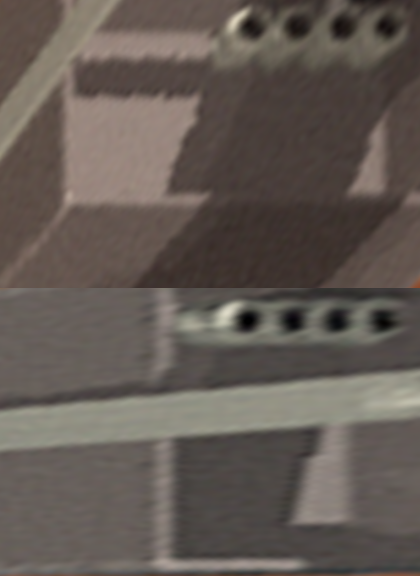

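Rectified view: the nut holes are at tote (81,53), (60,53), (39,53) and (19,53) mm. That is a settled, touching row on the wall, with the first nut right in the corner. Last check before handing in: the real tilt from depth, centring, bystanders and whether anything is still moving.

Run:
```python
from nuts import *
s=robot.sense(); f=dict(np.load('pics/wrist4.npz')); w=cloud(f).reshape(-1,3); w=w[~np.isnan(w[:,0])]
l,A=local(w,s)
k=(abs(l[:,0])<.08)&(abs(l[:,1])<.045)&(abs(l[:,2])<.008)
P=w[k]; n=np.linalg.svd(P-P.mean(0),full_matrices=False)[2][2]; n*=np.sign(n[2])
print('floor pts',k.sum(),'z med',np.median(l[k,2]),'tilt',np.degrees(np.arccos(n[2])),'dir in tote',np.degrees(np.arctan2(n@A[:,1]-0,n@A[:,0])),'n_local',n@A, 'expected down dir',np.degrees(np.arctan2(n[1],n[0])),np.degrees(YAW)+45)
# end of bar in tote frame: +-99 expected
b=(abs(l[:,1])<.012)&(l[:,2]>.09)&(l[:,2]<.105); print('bar x min',l[b,0].min(), 'walls y', [np.round(np.percentile(l[(abs(l[:,2]-.049)<.003)&(l[:,0]<-.03)&(l[:,0]>-.09)&(abs(l[:,1])<.075),1],q),4) for q in(2,98)])
a,c=dict(np.load('pics/top0.npz')),dict(np.load('pics/top4.npz'))
for nm,(u,v) in dict(jar=(351,155),can=(479,158),carton=(404,148),sd=(270,179)).items():
    sl=np.s_[v-14:v+15,u-14:u+15]; print(nm,np.abs(a['range_z'][sl]-c['range_z'][sl]).mean())
x0=robot.grab_frame('top')['image'].astype(int); print('motion',np.abs(x0-c['image'])[150:320,340:500].mean(), s['t'])
```

```text
floor pts 26306 z med -0.0006497357122214747 tilt 39.57245810257822 dir in tote -150.032350379896 n_local [-0.00670265 -0.00386473  0.99997007] expected down dir -70.12081468702506 -70.3
bar x min -0.09878751155614554 walls y [np.float64(-0.0645), np.float64(0.0643)]
jar 0.014058384
can 0.016619954
carton 0.01440921
sd 0.01044902
motion 2.2194362745098037 19.0333
```

Run:
```python
from h import *
a,c=dict(np.load('pics/top0.npz')),dict(np.load('pics/top4.npz')); d=robot.grab_frame('top')
g=lambda f:cv2.cvtColor(f['image'],cv2.COLOR_RGB2GRAY)
for nm,(u,v) in dict(jar=(351,158),can=(474,165),carton=(404,150),sd=(270,180),bench=(560,300)).items():
    h=20 if nm!='sd' else 14
    t=g(a)[v-h:v+h,u-h:u+h]; r=cv2.matchTemplate(g(c)[v-h-8:v+h+8,u-h-8:u+h+8],t,cv2.TM_CCOEFF_NORMED); m=cv2.minMaxLoc(r)
    print(nm,np.array(m[3])-8,round(m[1],3),'med dz',np.median(np.abs(a['range_z']-c['range_z'])[v-h:v+h,u-h:u+h]))
D=np.abs(g(d).astype(int)-g(c)); print('motion tote/bench',D[150:320,340:500].mean(),D[330:400,500:620].mean(),robot.sense()['t'])
```

```text
jar [0 0] 1.0 med dz 0.0024091005
can [0 0] 0.996 med dz 0.0024009347
carton [0 0] 0.999 med dz 0.0024098754
sd [0 0] 0.997 med dz 0.0024647117
bench [-8  1] 0.153 med dz 0.6654072
motion tote/bench 2.0647058823529414 2.048928571428571 19.1333
```

Nothing else moved, and the frame-to-frame change at the tote is only image noise. Handing in.

```bash
python3 -c "
from plant import robot
robot.close_job()"
```

```text
the job is handed in; nothing more can be done
```

I gripped the small grey tote by the middle of its bar and carried it level to over the middle of the mat. There I tilted it slowly towards the cut-down corner and handed it in still held, about 19 s in.

**Last checks:**
- **Tilt:** the depth image shows the tote floor at 39.6°, with the tilt direction within about 0.2° of the one I aimed for. The tote had not slipped in the jaws.
- **Position:** the middle of the floor is over the measured mat centre and 170 mm above the bench. The tote's lowest corner should be about 90 mm above the mat; I calculated that rather than measured it.
- **Nuts:** all four are in the tote and at rest, touching in a single row along the long wall. The first is right in the corner and the last about 73 mm from it, so they are lined up rather than heaped. I left them that way because re-tilting could have spilled them.
- **Bystanders:** the jar, can, carton and screwdriver show no shift in the top view. My first depth comparison gave 10 to 17 mm mean differences, but image matching showed zero shift and the median depth change was 2.4 mm. I put the larger figures down to edge noise.

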